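Reload the counter's bag stapler

TASK

Reload the electric bag stapler: pull its half-open magazine rail out as far as it goes, load the wide strip of staples into the rail's channel in front of the spring follower, seated flat with its legs down, and push the rail fully home. Leave the narrow strip and the other things on the counter where they are.

Things in the scene. Friction and masses are not known exactly. Their poses are not given: they have to be found in the camera images.
- stapler: white electric bench stapler, fixed, 236 long (its x), 92 wide (y), 92 high. Origin: centre of its underside. +x points to its closed rear; the magazine mouth is in the front face, 110 mm from the origin along -x. Roof 86 mm high over the mouth; the mouth is 47 mm wide, its ceiling 61 mm above the counter.
- rail (a joint): how far the magazine rail (open-topped steel channel) is out of the mouth, m: 0 = fully home, front plate closing the mouth; 0.125 = right out at its stop. Slides out along the stapler's -x, stays where it is left, takes about 8 N to slide. Starts 0.03 to 0.06 out; must be at least 0.105 out for the strip to go in.
- follower (a joint): how far the spring follower is pushed back (along the stapler's +x) in the rail, m: 0 = right forward, its face 2 mm behind the front plate (empty rail); 0.094 = right back; 0.078 with the wide strip seated. A spring of about 3 N drives it forward.
- follower_top (a point): centre of the top front edge of the black spring follower, 60 mm above the counter; moves with it. The follower is a block 22 mm wide, 8 mm thick, its face square to the stapler's x. It stands 16 mm higher than the rail's front plate, so the end of a strip held level just above the front plate can push it back.
- rail_plate (a point): centre of the top of the rail's front plate, 44 mm above the counter; moves with the rail. Plate 5 mm thick along the stapler's x, 42 mm wide. Axes parallel to the stapler's.
- rail_tab (a point): centre of the top of the rail's black pull tab, 44 mm above the counter; moves with the rail. The tab is an upright fin 34 mm long along the stapler's x (17 mm either side of this point; its rear end meets the front plate), 12 mm wide, 18 mm tall. 133 mm from the stapler's origin along -x when the rail is home.
- rail_seat (a point): on the floor of the rail's channel, 34 mm above the counter: where the centre of the wide strip's underside lies when seated against the front plate (inner face 40 mm from here along the stapler's -x); moves with the rail. Channel 27 mm wide inside; side walls with flared lips, 38 mm over the lips, tops 43.5 mm above the counter, so only the upper 12 mm of a seated strip stand clear.
- wide_strip: wide strip of steel staples, a U section open below: 80 long (its x), 24 wide (y), 22 high, 90 g, crown up, legs down; both ends alike. Origin: centre of its underside. Lies on the counter.
- narrow_strip: narrow strip of staples for another stapler, does not fit: 80 long (x), 13 wide, 12 high. Origin: centre of its underside. Lies on the counter; leave it alone.
- gift_box: small brown pastry box with a ribbon, 69x73x61; origin at the centre of its underside; a bystander
- wood_stamp: wooden hand stamp, 26x46x71; origin at the centre of its underside; a bystander
- counter_bell: domed call bell, 84 across, 50 high; origin at the centre of its underside; a bystander
There are look-alikes about, which are no part of the job. Leave any brown or pink look-alike of the wide_strip alone.

How it is judged:
On the way:
1. the magazine rail is pulled out (more than 0.10 m) (value of joint rail above 0.1 m), for 0.2 s.
At the end, for the whole second after the job is handed in: The rail is home (within 3 mm); the wide strip lies crown up and flat on the floor of the rail's channel, within 3 mm lengthwise and sideways and 2 mm in height of its seat, in line within 0.07 rad, at rest, with the follower bearing on its rear end (follower reads 0.0745 to 0.0815) (value of joint rail below 0.003 m and value of joint follower between 0.0745 and 0.0815 m and x of wide_strip in the frame of rail_seat between -0.003 and 0.003 m and y of wide_strip in the frame of rail_seat between -0.003 and 0.003 m and z of wide_strip in the frame of rail_seat between -0.002 and 0.002 m and angle between the x axis of wide_strip and the x axis of stapler, either way round below 0.07 rad and angle between wide_strip's own z axis and vertical below 0.06 rad and linear speed of wide_strip below 0.01 m/s); the robot touches nothing.
It fails at once if the narrow strip is moved more than 15 mm (distance of narrow_strip from where it was at the start of the episode above 0.015 m).
It fails at once if the pastry box is moved more than 15 mm (distance of gift_box from where it was at the start of the episode above 0.015 m).
It fails at once if the hand stamp is moved more than 15 mm (distance of wood_stamp from where it was at the start of the episode above 0.015 m).
It fails at once if the call bell is moved more than 15 mm (distance of counter_bell from where it was at the start of the episode above 0.015 m).
It also fails if it takes over 61 s, if anything falls off the work surface, if the arm or the gripper's body presses on something with over 40 N, if the wrist force passes 120 N, or if a joint passes its speed limit or range.

ROBOT

A 7-joint arm with a two-finger parallel gripper is mounted at the origin on a cart in front of the work surface, level with it; the furniture and walls round the work are solid. World frame = base frame: x ahead of the robot, y to its left, z up, the work surface at z = 0. Lengths are in m, angles in rad, forces in N, time in s.
With the tool pointing down it reaches from about 0.4 to 0.875 m from the base axis. Payload 6.5 kg.
Tool frame: the origin (TCP) lies at the very end of the fingers, on their centre line; the grasp point (between the pads) lies 19 mm behind it; z points along the fingers, y is the line along which they close (so a half turn about z gives the same grasp; the last joint's range is limited). The gripper opens to 85 mm and grips with 20 to 120 N. Pads are 22 mm wide; open, the fingers measure 114 mm over their backs; the gripper's body (76 mm by 85 mm) begins 54 mm behind the grasp point. The pads swing forward as they close: fully open they stand 13 mm farther back than shut.
Start: joints at [1.173, 0.536, -0.004, 1.538, 0.003, 1.067, -0.071], TCP at [0.212, -0.615, 0.231] pointing down, gripper open.
Joint ranges: [-2.7, 2.7], [-0.37, 2.16], [-1.27, 1.26], [0.24, 2.4], [-1.31, 4.45], [0.19, 1.91], [-2.76, 2.76]. Speed limits (rad/s): [2.39, 2.39, 3.14, 3.14, 3.14, 3.14, 3.14].

INTERFACE

Orientations are given as a 3x3 rotation matrix whose columns are the frame's x, y, z axes.
In Python, from station import r gives the robot as it stands.
- The arm moves only by the tool drive_tool, never from a script. Its argument "deltas" is one flat list of numbers, 5 for each row, row after row: the opening in per cent of the stroke, from 0 (shut) to 100 (fully open), then the shift along the world's x, y, z in m, then the turn about the world's z in degrees. In form: [grip, dx, dy, dz, spin, grip, dx, dy, dz, spin, ...]. A call has 1 to 8 rows; each row is the pose to reach, as a shift and turn from the pose commanded when the call began; what a row does not reach only later rows make up. A row lasts 1/8 s, in which the tool goes at most 62.5 mm and 10.7 degrees, less where a joint would pass 70% of its speed; a pose out of reach is approached as far as the arm can. A call with a gripper value outside its range is refused whole. The fingers move at their own pace and stop on an object; "force" is the grip in N (left out, the last holds). Time passes only in rows, so rows that repeat a pose let the fingers close. It gives the time, the measured TCP pose, the force, the opening and the grip force at its end, in the units of the state.
- r.get_obs(): the state, without advancing time (a new reading comes with each control period).
- r.grab_frame(name): name is "side" or "top"; returns the picture (400x640x3 uint8, blue, green, red); there is no depth.
- r.camera_params(name): a dict with "fx", "fy", "cx", "cy" (pixels), "k1" (the pictures are not rectified: a ray, as slopes to the right and down, at radius r is drawn at 1 + k1 r^2 times it, then the intrinsics apply), "pose" (4x4, takes a point from camera to world coordinates). Camera axes: x right, y up, looking along -z (the intrinsics and any distortion apply to the point x, -y, -z); pixel columns grow to the right and rows downward; lengths in m; the calibration is good to about 2 mm. A picture is of the moment at which its call begins. camera_params takes no time and is no camera call.
- r.sign_off(): hands the job in; it is judged then, once.
The state is a dict: "time_s": time; "qpos": joint angles; "qvel": joint speeds; "joint_torque": joint torques, N m; "eef_pos": TCP position; "orientation": TCP orientation; "wrist_force": force on the tool from outside, world axes, zero at the start; "wrist_torque": the same for the moment, N m; "opening": finger opening in m; "grip_force": force on a finger pad.
Only numpy, scipy, OpenCV 4.12 (cv2) and the standard library are available. Lean on these libraries where they do the work, as an engineer would, in place of code of your own. Each camera call takes 0.05 s, during which the arm holds its last target. There are 200 camera calls.

## Working session

There is one attempt and no reset: what is moved stays moved. The work goes in short steps, Python scripts to look and compute and a tool call to move; the robot and the scene stay as the last step left them, time stands still between calls to the robot, and variables do not carry over. Pictures are saved under pics/ and viewed, at most 10 in all, crops included, and the job is handed in when it is done.

Besides the shell and the picture viewer there is one more tool, called after "Request:" by a JSON object that holds its "name" and its "arguments", one argument or row to a line. drive_tool: Moves the arm, as the interface text tells. Its arguments: {"type":"object","properties":{"deltas":{"type":"array","items":{"type":"number"}},"force":{"type":"number"}},"required":["deltas"]}

```bash
mkdir -p pics; cat > h.py <<'E'
import numpy as np, cv2
from station import r
def ray(name,u,v):
    c=r.camera_params(name); 
    K=np.array([[c['fx'],0,c['cx']],[0,c['fy'],c['cy']],[0,0,1.]])
    p=cv2.undistortPoints(np.array([[[u,v]]],float),K,np.array([c['k1'],0,0,0,0.]))[0,0] if 0 else None
    xd=(u-c['cx'])/c['fx']; yd=(v-c['cy'])/c['fy']; x,y=xd,yd
    for _ in range(30):
        s=1+c['k1']*(x*x+y*y); x,y=xd/s,yd/s
    P=np.array(c['pose']); return P[:3,3],P[:3,:3]@np.array([x,-y,-1.])
def atz(name,u,v,z):
    o,d=ray(name,u,v); return o+d*(z-o[2])/d[2]
def tri(a,b):
    o1,d1=ray(*a); o2,d2=ray(*b)
    t=np.linalg.lstsq(np.c_[d1,-d2],o2-o1,rcond=None)[0]
    p,q=o1+d1*t[0],o2+d2*t[1]; return (p+q)/2,np.linalg.norm(p-q)
def proj(name,X):
    c=r.camera_params(name);P=np.array(c['pose']); q=P[:3,:3].T@(np.array(X)-P[:3,3])
    x,y=q[0]/-q[2],-q[1]/-q[2]; s=1+c['k1']*(x*x+y*y)
    return np.array([c['cx']+c['fx']*x*s,c['cy']+c['fy']*y*s])
def crop(im,x0,y0,w,h,k): return cv2.resize(im[y0:y0+h,x0:x0+w],None,fx=k,fy=k,interpolation=cv2.INTER_CUBIC)
E
python3 - <<'E'
from h import *
for n in('side','top'):
    f=r.grab_frame(n); cv2.imwrite(f'pics/{n}0.png',f)
    c=r.camera_params(n); print(n,c)
E
```

```text
side {'fx': 364.2904744090401, 'fy': 364.2904744090401, 'cx': 319.1506830935451, 'cy': 199.20618931540588, 'k1': -0.030004679828078668, 'pose': array([[-0.99946233, -0.03241023,  0.004962  ,  0.59377235],
       [ 0.01944332, -0.46400197,  0.88562076,  0.66340657],
       [-0.0264008 ,  0.88524107,  0.46438266,  0.5558255 ],
       [ 0.        ,  0.        ,  0.        ,  1.        ]])}
top {'fx': 393.50055512366794, 'fy': 393.50055512366794, 'cx': 316.06155120400194, 'cy': 195.59613689224548, 'k1': -0.017590320349714257, 'pose': array([[-9.62031482e-04,  9.91401907e-01, -1.30848510e-01,
         4.02783344e-01],
       [-9.99455813e-01, -5.26758094e-03, -3.25627080e-02,
        -2.80856455e-01],
       [-3.29719860e-02,  1.30745978e-01,  9.90867467e-01,
         1.19584682e+00],
       [ 0.00000000e+00,  0.00000000e+00,  0.00000000e+00,
         1.00000000e+00]])}
```

View pics/side0.png

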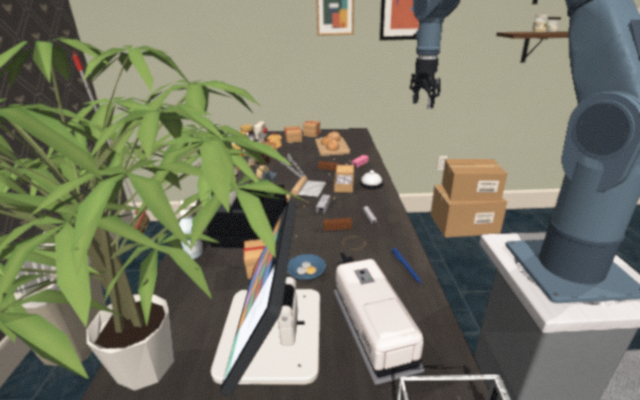

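View pics/top0.png

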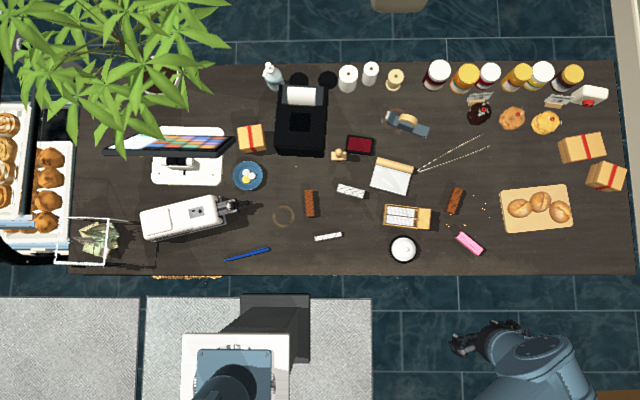

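Top view candidates for the wide strip: grey/white at (351,191) and at (328,237), brown at (309,203) and (454,200), and pink at (469,243). The wider white one at (351,191) fits best. The stapler is at (185,217), with its rail tab near (240,207). I'll confirm in enlarged crops.

```bash
python3 - <<'E'
from h import *
t=cv2.imread('pics/top0.png'); s=cv2.imread('pics/side0.png')
a=crop(t,205,180,100,60,8)[:300*2]
cv2.imwrite('pics/c1.png',np.vstack([crop(t,205,185,80,30,10),crop(t,305,178,80,30,10)][:2]))
b=np.vstack([np.hstack([crop(s,300,185,50,35,8),crop(s,325,230,50,35,8)]),crop(t,300,175,100,35,8)])
cv2.imwrite('pics/c2.png',b)
E
```

```text
(no output)
```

View pics/c1.png

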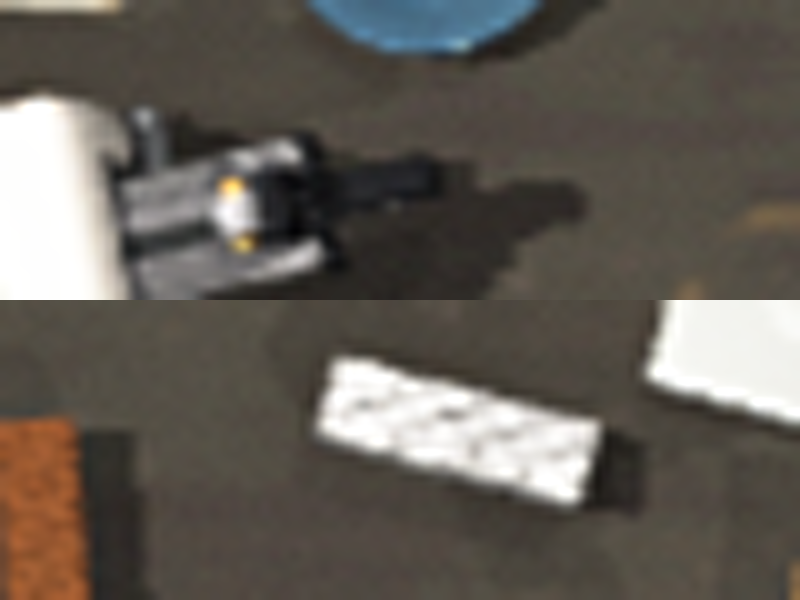

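View pics/c2.png

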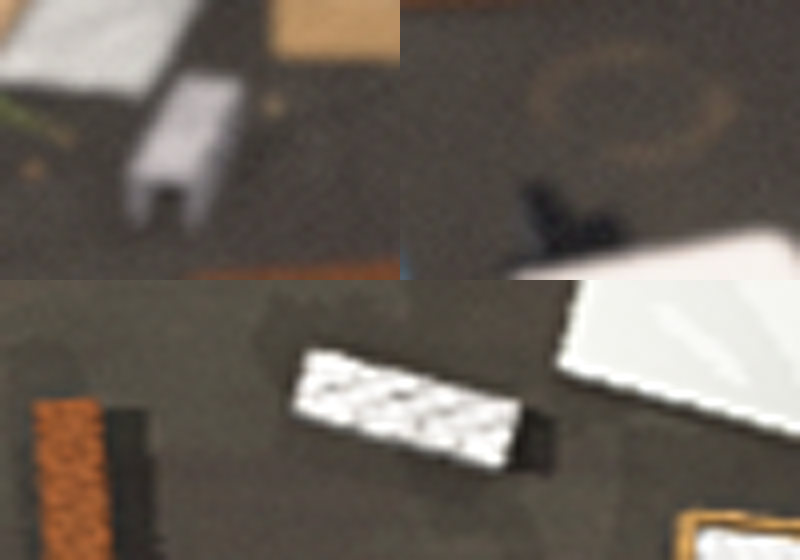

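The crops confirm it. The white strip at top (351,191) and side (322,201) is a wide open-below U section with its crown up. The tab tip is at top (248.5,202) and side (341.5,252.7).

```bash
python3 - <<'E'
from h import *
np.set_printoptions(precision=4,suppress=True)
T=[(338.05,182.75),(364.85,189.75),(362.85,198.05),(336.25,191.25)]
S=[(315.4,207.1),(322.4,193.6),(329.9,194.6),(325.7,208.3)]
W=[atz('top',*p,.022)[:2] for p in T]; print(W,np.mean(W,0))
W=np.array(W); d=W[1]-W[0]+W[2]-W[3]; print('ang',np.degrees(np.arctan2(d[1],d[0])),[np.linalg.norm(W[i]-W[i-1]) for i in range(4)])
# top centre by both views
print('tri',tri(('top',*np.mean(T,0)),('side',*np.mean(S,0))))
print('near end mid',tri(('top',*np.mean([T[0],T[3]],0)),('side',*np.mean([S[0],S[3]],0))))
print('tabtip',tri(('top',248.5,202.05),('side',341.5,252.7)))
for p in[(248.5,202.05),(242.85,202.85),(238,203.5)]: print(atz('top',*p,.044))
# stapler axis: lips / roof edges
for p in [(229.95,201),(233.7,200.3),(237.5,209.5)]:print(atz('top',*p,.0435))
for o in [(-.1*0,0)]:print(r.get_obs()['orientation'],r.get_obs()['opening'])
# narrow strip
for p in[(314.5,238),(342,234)]:print(atz('top',*p,.012))
t=cv2.imread('pics/top0.png')
cv2.imwrite('pics/c3.png',crop(t,130,180,125,70,6.4) if 0 else cv2.resize(t[180:250,130:255],(800,448),interpolation=cv2.INTER_CUBIC))
E
```

```text
[array([ 0.5966, -0.3087]), array([ 0.5747, -0.389 ]), array([ 0.5496, -0.3826]), array([ 0.5707, -0.3031])] [ 0.5729 -0.3458]
ang -105.01603170915003 [np.float64(0.02648778156063539), np.float64(0.08317364501505146), np.float64(0.02590805710978529), np.float64(0.08221805205645989)]
tri (array([ 0.5741, -0.3461,  0.0198]), np.float64(0.0019358229927063822))
near end mid (array([ 0.5845, -0.306 ,  0.0181]), np.float64(0.0006686931440639208))
tabtip (array([ 0.5388, -0.0419,  0.0404]), np.float64(0.0035188788706717747))
[ 0.5366 -0.0425  0.044 ]
[ 0.5343 -0.0256  0.044 ]
[ 0.5325 -0.0112  0.044 ]
[0.5401 0.0133 0.0435]
[0.5421 0.0021 0.0435]
[ 0.5146 -0.01    0.0435]
[[ 0.9454  0.3258 -0.0006]
 [ 0.3258 -0.9454  0.0014]
 [-0.0001 -0.0015 -1.    ]] 0.08538554316969435
[ 0.4311 -0.2371  0.012 ]
[ 0.4428 -0.3195  0.012 ]
```

View pics/c3.png

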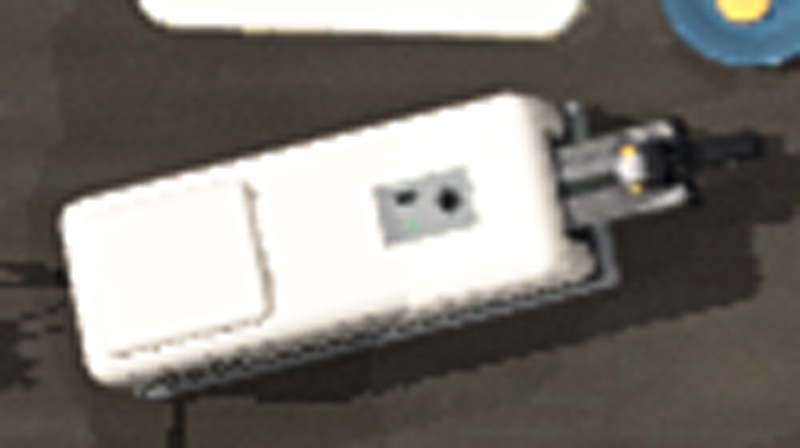

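```bash
python3 - <<'E'
from h import *
np.set_printoptions(precision=4,suppress=True)
f=lambda x,y,z:atz('top',(x+.5)/6.4-.5+130,(y+.5)/6.4-.5+180,z)[:2]
def dirn(a,b,z):
    A,B=f(*a,z),f(*b,z); d=B-A; return A,B,np.degrees(np.arctan2(d[1],d[0]))
print('roof up',dirn((80,198),(490,97),.075))
print('base low',dirn((150,393),(610,287),.005))
print('base front',dirn((572,100),(614,283),.005))
print('rear edge', dirn((65,225),(95,372),.08))
print('front edge', dirn((540,130),(572,265),.08))
print('tab',dirn((695,152),(762,143),.044),'tabside edges',dirn((700,140),(755,132),.044),dirn((700,162),(760,155),.044))
print('lips/plate',f(668,122,.0435),f(690,197,.0435),'wall starts',f(560,150,.0435),f(572,225,.0435))
print('follower yellow',f(628,151,.06),f(636,188,.06))
t=cv2.imread('pics/top0.png'); m=(t[160:260,100:270].min(2)>150).astype(np.uint8)
n,l,s,c=cv2.connectedComponentsWithStats(m)
i=l[217-160,175-100]; ct=max(cv2.findContours((l==i).astype(np.uint8),0,2)[0],key=cv2.contourArea)
rr=cv2.boxPoints(cv2.minAreaRect(ct))+[100,160]; print(rr,[atz('top',*p,.08)[:2] for p in rr]); print(cv2.minAreaRect(ct))
E
```

```text
roof up (array([0.5097, 0.2631]), array([0.555 , 0.0756]), np.float64(-76.39699181713924))
base low (array([0.4226, 0.2576]), array([0.4728, 0.0367]), np.float64(-77.19731141683057))
base front (array([0.5629, 0.0578]), array([0.4747, 0.0348]), np.float64(-165.374293092204))
rear edge (array([0.4969, 0.2669]), array([0.4307, 0.2494]), np.float64(-165.12832537595972))
front edge (array([0.5392, 0.0507]), array([0.4783, 0.0342]), np.float64(-164.85321587986076))
tab (array([ 0.533 , -0.0117]), array([ 0.537 , -0.0429]), np.float64(-82.59678217025014)) tabside edges (array([ 0.5386, -0.0139]), array([ 0.5422, -0.0395]), np.float64(-81.97314416856416)) (array([ 0.5283, -0.0141]), array([ 0.5314, -0.0421]), np.float64(-83.59212477288001))
lips/plate [0.5471 0.0015] [ 0.5121 -0.0097] wall starts [0.5342 0.0518] [0.4993 0.0451]
follower yellow [0.5318 0.0155] [0.5147 0.0114]
[[137.2338 210.6287]
 [212.7426 193.4676]
 [219.3536 222.556 ]
 [143.8448 239.7171]] [array([0.5089, 0.2751]), array([0.5579, 0.0548]), array([0.4738, 0.0329]), array([0.425 , 0.2507])]
((78.293701171875, 56.592342376708984), (29.830202102661133, 77.4344253540039), 77.19573211669922)
```

Request:
{"name": "drive_tool", "arguments": {
  "deltas": [30, 0.324, 0.59, -0.06, 85, 30, 0.324, 0.59, -0.06, 85, 30, 0.324, 0.59, -0.06, 85, 30, 0.324, 0.59, -0.06, 85, 30, 0.324, 0.59, -0.06, 85, 30, 0.324, 0.59, -0.06, 85, 30, 0.324, 0.59, -0.06, 85, 30, 0.324, 0.59, -0.06, 85],
  "force": 60
}}

```text
time_s: 1.1
eef_pos: [0.452, -0.1763, 0.1867]
orientation: [[-0.247, 0.969, 0.0], [0.969, 0.247, -0.0], [-0.0, 0.0, -1.0]]
wrist_force: [1.1, -0.7, -0.4]
opening: 0.0257
grip_force: 0.0
```

Request:
{"name": "drive_tool", "arguments": {
  "deltas": [30, 0.084, 0.15, -0.087, 0, 30, 0.084, 0.15, -0.087, 0, 30, 0.084, 0.15, -0.087, 0, 30, 0.084, 0.15, -0.087, 0, 30, 0.084, 0.15, -0.087, 0]
}}

```text
time_s: 1.72
eef_pos: [0.535, -0.0283, 0.0995]
orientation: [[-0.243, 0.97, -0.001], [0.97, 0.243, -0.0], [-0.0, -0.001, -1.0]]
wrist_force: [-0.3, -1.5, 0.5]
opening: 0.0257
grip_force: 0.0
```

```bash
python3 - <<'E'
from h import *
o=r.get_obs(); print(o['eef_pos'],o['time_s'])
s=r.grab_frame('side');t=r.grab_frame('top')
cv2.imwrite('pics/d1.png',np.hstack([cv2.resize(t[170:250,200:280],(400,400),interpolation=2),cv2.resize(s[210:290,310:390],(400,400),interpolation=2)]))
E
```

```text
[ 0.53497185 -0.02825833  0.09951215] 1.725
```

View pics/d1.png

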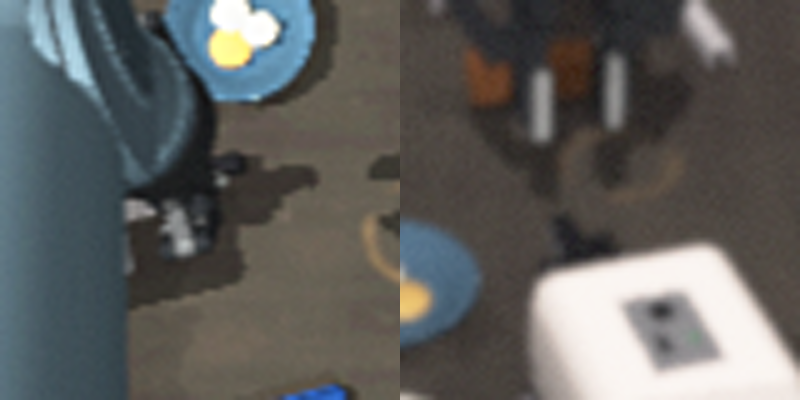

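Side view: the fingers straddle the tab line, with tips at (338,237) and (353,235), above the tab at (342.6,253.6). The plate of food is clear of them. I'll check the projection.

```bash
python3 - <<'E'
from h import *
for X in [(.535,-.0283,.1),(.535,-.0283,.044),(.5406,-.0425,.044),(.5366,-.0425,.044),(.536,-.0255,.044)]: print(X,proj('side',X),proj('top',X))
E
```

```text
(0.535, -0.0283, 0.1) [344.46632239 234.82527624] [239.48713393 200.38281927]
(0.535, -0.0283, 0.044) [344.31480308 254.93591159] [243.74581345 202.62316779]
(0.5406, -0.0425, 0.044) [341.47483437 251.42976404] [248.53753459 200.72603329]
(0.5366, -0.0425, 0.044) [343.16001363 251.37303307] [248.50868679 202.06524545]
(0.536, -0.0255, 0.044) [343.98257047 255.66985347] [242.81734514 202.29263248]
```

Request:
{"name": "drive_tool", "arguments": {
  "deltas": [30, 0.002, 0.001, -0.04, 0, 30, 0.002, 0.001, -0.076, 0, 30, 0.002, 0.001, -0.076, 0, 0, 0.002, 0.001, -0.076, 0, 0, 0.002, 0.001, -0.076, 0, 0, 0.002, 0.001, -0.076, 0, 0, 0.002, 0.001, -0.076, 0],
  "force": 40
}}

```text
time_s: 2.7
eef_pos: [0.5372, -0.0283, 0.025]
orientation: [[-0.241, 0.971, -0.0], [0.971, 0.241, -0.002], [-0.002, -0.001, -1.0]]
wrist_force: [-5.7, -4.1, 6.9]
opening: 0.0109
grip_force: 43.3
```

Request:
{"name": "drive_tool", "arguments": {
  "deltas": [0, 0.004, -0.019, 0, 0, 0, 0.009, -0.039, 0, 0, 0, 0.0135, -0.058, 0, 0, 0, 0.0155, -0.066, 0, 0, 0, 0.0155, -0.066, 0, 0]
}}

```text
time_s: 3.32
eef_pos: [0.5528, -0.0921, 0.0251]
orientation: [[-0.242, 0.97, -0.0], [0.97, 0.242, 0.001], [0.001, 0.0, -1.0]]
wrist_force: [-5.6, 2.1, 5.0]
opening: 0.0107
grip_force: 43.2
```

Still moving freely; continue to the stop.

Request:
{"name": "drive_tool", "arguments": {
  "deltas": [0, 0.0025, -0.01, 0, 0, 0, 0.003, -0.014, 0, 0, 0, 0.003, -0.014, 0, 0]
}}

```text
time_s: 3.7
eef_pos: [0.5552, -0.1022, 0.025]
orientation: [[-0.244, 0.97, -0.001], [0.97, 0.244, 0.005], [0.005, 0.0, -1.0]]
wrist_force: [-8.2, 9.6, 7.6]
opening: 0.0111
grip_force: 43.6
```

Request:
{"name": "drive_tool", "arguments": {
  "deltas": [0, 0.002, -0.008, 0, 0, 0, 0.0025, -0.012, 0, 0, 0, 0.0025, -0.012, 0, 0]
}}

```text
time_s: 4.08
eef_pos: [0.5554, -0.1029, 0.0247]
orientation: [[-0.251, 0.968, -0.006], [0.968, 0.251, 0.017], [0.018, -0.001, -1.0]]
wrist_force: [-15.2, 33.9, 14.8]
opening: 0.0111
grip_force: 44.9
```

Request:
{"name": "drive_tool", "arguments": {
  "deltas": [0, -0.0035, 0.015, 0, 0, 0, -0.0035, 0.015, 0, 0, 30, -0.0035, 0.015, 0, 0, 30, -0.0035, 0.015, 0, 0, 30, -0.0035, 0.015, 0.05, 0, 30, -0.0035, 0.015, 0.1, 0, 50, 0.016, -0.05, 0.1, -15, 50, 0.016, -0.11, 0.1, -29]
}}

```text
time_s: 5.08
eef_pos: [0.5767, -0.2281, 0.1256]
orientation: [[0.134, 0.991, 0.004], [0.991, -0.134, -0.001], [-0.0, 0.005, -1.0]]
wrist_force: [0.9, -0.5, -0.3]
opening: 0.0426
grip_force: 0.0
```

Request:
{"name": "drive_tool", "arguments": {
  "deltas": [50, 0, -0.06, 0, -5, 50, 0, -0.125, 0, -8, 50, 0, -0.125, 0, -8]
}}

```text
time_s: 5.45
eef_pos: [0.5721, -0.36, 0.1239]
orientation: [[0.277, 0.961, -0.0], [0.961, -0.277, -0.005], [-0.005, 0.001, -1.0]]
wrist_force: [-0.6, -0.5, 0.4]
opening: 0.0429
grip_force: 0.0
```

```bash
python3 - <<'E'
from h import *
o=r.get_obs(); print(o['eef_pos'],o['time_s'],o['orientation'][:,1])
s=r.grab_frame('side');t=r.grab_frame('top')
cv2.imwrite('pics/s2.png',s);cv2.imwrite('pics/t2.png',t)
cv2.imwrite('pics/d2.png',np.vstack([cv2.resize(t[190:220,210:290],(800,300),interpolation=2),np.hstack([cv2.resize(s[225:265,320:373],(400,300),interpolation=2),cv2.resize(s[170:220,290:357],(400,300),interpolation=2)])]))
E
```

```text
[ 0.57209617 -0.36002058  0.12387928] 5.45 [ 0.9610084  -0.27651626  0.00127379]
```

View pics/d2.png

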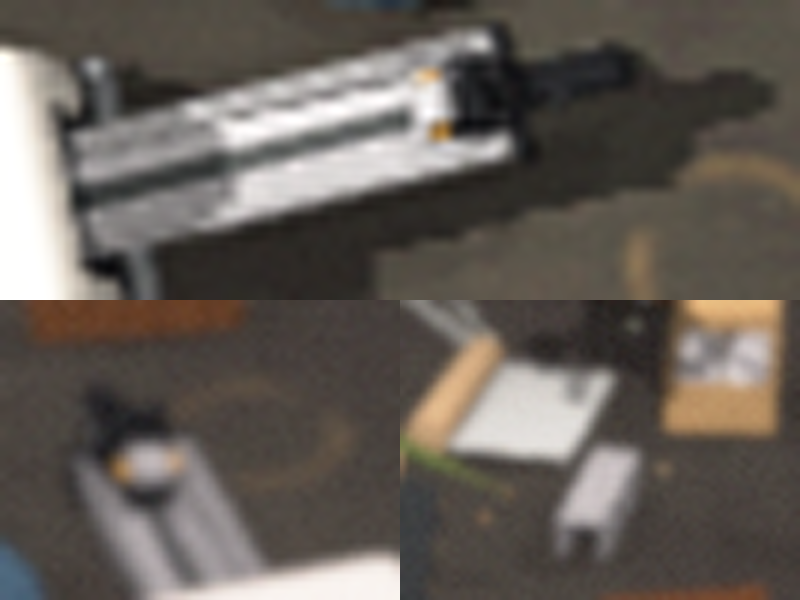

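```bash
python3 - <<'E'
from h import *
np.set_printoptions(precision=4,suppress=True)
f=lambda x,y,z:atz('top',(x+.5)/10-.5+210,(y+.5)/10-.5+190,z)[:2]
g=lambda x,y:('side',(x+.5)/7.547-.5+320,(y-300+.5)/7.5-.5+225)
def L(n,a,b,z):
    A,B=f(*a,z),f(*b,z); d=B-A; print(n,A,B,np.degrees(np.arctan2(d[1],d[0])))
L('upper lip',(100,125),(480,32),.0435)
L('lower lip',(175,245),(510,160),.0435)
L('slot',(90,192),(410,117),.034)
L('plate',(505,28),(533,150),.044)
L('tab',(530,85),(635,65),.044)
print('foll face',f(425,75,.06),f(440,132,.06))
print('plate ends',f(515,92,.044))
print('tabtip tri',tri(('top',210+63.0,190+6.0),g(95,388)))
print('tcp at grip proj', proj('top',(.5554,-.1029,.044)))
# strip in side now
h=lambda x,y:('side',(x-400+.5)/5.97-.5+290,(y-300+.5)/6-.5+170)
print('strip', [h(*p) for p in[(560,520),(590,447),(640,450),(617,525)]])
# lips mid line
E
```

```text
upper lip [0.5371 0.0444] [ 0.5644 -0.0689] -76.44998466983562
lower lip [0.5012 0.0209] [ 0.5261 -0.0785] -75.94500065405218
slot [0.518  0.0495] [ 0.5402 -0.0465] -77.0109051906092
plate [ 0.5655 -0.0764] [ 0.529  -0.0854] -166.17753349984545
tab [ 0.5484 -0.0842] [ 0.5542 -0.1154] -79.4397049973774
foll face [ 0.5495 -0.0559] [ 0.5327 -0.0607]
plate ends [ 0.5463 -0.0798]
tabtip tri (array([ 0.557 , -0.1148,  0.0394]), np.float64(0.004118428817706778))
tcp at grip proj [268.8613 195.6744]
strip [('side', 316.38442211055275, 206.25), ('side', 321.40954773869345, 194.08333333333334), ('side', 329.784757118928, 194.58333333333334), ('side', 325.9321608040201, 207.08333333333334)]
```

The rail is right out and the follower is forward. The slot line runs from (219,209) to (251,201.5) in the top view. The strip is undisturbed at side (323,200), so I'll grasp it now.

Request:
{"name": "drive_tool", "arguments": {
  "deltas": [50, 0.004, 0.0145, -0.05, 1, 50, 0.004, 0.0145, -0.09, 1, 50, 0.004, 0.0145, -0.112, 1, 50, 0.004, 0.0145, -0.112, 1, 50, 0.004, 0.0145, -0.112, 1],
  "force": 40
}}

```text
time_s: 6.18
eef_pos: [0.5797, -0.3372, 0.0136]
orientation: [[0.25, 0.968, 0.002], [0.968, -0.25, -0.001], [-0.0, 0.003, -1.0]]
wrist_force: [0.3, -0.3, -0.3]
opening: 0.0426
grip_force: 0.0
```

Request:
{"name": "drive_tool", "arguments": {
  "deltas": [50, -0.0035, -0.008, -0.0025, 0, 50, -0.0035, -0.008, -0.0025, 0, 0, -0.0035, -0.008, -0.0025, 0, 0, -0.0035, -0.008, -0.0025, 0, 0, -0.0035, -0.008, -0.0025, 0, 0, -0.0035, -0.008, -0.0025, 0]
}}

```text
time_s: 6.92
eef_pos: [0.5752, -0.3451, 0.01]
orientation: [[0.25, 0.968, 0.001], [0.968, -0.25, -0.001], [-0.0, 0.001, -1.0]]
wrist_force: [-0.7, -0.1, 5.4]
opening: 0.0232
grip_force: 39.9
```

Request:
{"name": "drive_tool", "arguments": {
  "deltas": [0, 0, 0, 0.05, 0, 0, -0.003, 0.04, 0.09, 8, 0, -0.007, 0.09, 0.09, 16, 0, -0.011, 0.145, 0.09, 24, 0, -0.013, 0.19, 0.09, 28, 0, -0.013, 0.2145, 0.07, 28, 0, -0.013, 0.2145, 0.06, 28, 0, -0.013, 0.2145, 0.06, 28],
  "force": 60
}}

```text
time_s: 7.92
eef_pos: [0.561, -0.1317, 0.0684]
orientation: [[-0.233, 0.972, -0.002], [0.972, 0.233, -0.001], [-0.0, -0.002, -1.0]]
wrist_force: [-0.5, -0.1, -1.5]
opening: 0.0224
grip_force: 60.4
```

```bash
python3 - <<'E'
from h import *
o=r.get_obs(); print(o['eef_pos'],o['time_s'],o['orientation'][:,1],o['opening'])
s=r.grab_frame('side');t=r.grab_frame('top')
cv2.imwrite('pics/s3.png',s)
cv2.imwrite('pics/d3.png',np.hstack([cv2.resize(t[175:235,220:300],(400,300),interpolation=2),cv2.resize(s[205:265,310:390],(400,300),interpolation=2)]))
E
```

```text
[ 0.56096406 -0.13166485  0.06839057] 7.925 [ 0.97249422  0.23291542 -0.00232468] 0.022360199221731925
```

View pics/d3.png

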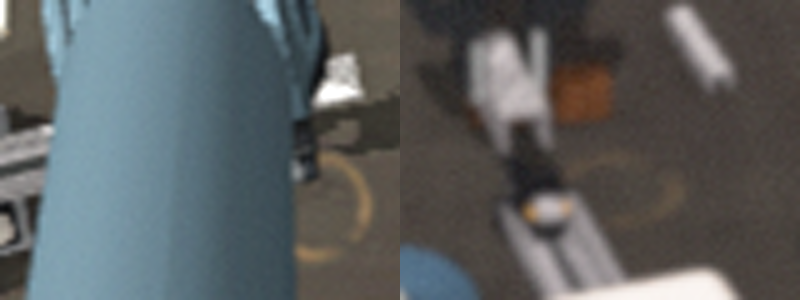

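```bash
python3 - <<'E'
from h import *
u=np.array([.2368,-.9716]);n=np.array([.9716,.2368])
T=np.array([.561,-.1317])
print('tcp',T@u,T@n)
p=atz('top',220+360/5-.4,175+76/5-.4,.0804)[:2]; print('front end',p@u,p@n)
for q in[(492,118),(551,110)]:
    p=atz('side',310+(q[0]-400)/5-.4,205+q[1]/5-.4,.0804)[:2];print('rear top',p@u,p@n)
for q in[(500,150),(546,150)]:
    p=atz('side',310+(q[0]-400)/5-.4,205+q[1]/5-.4,.0584)[:2];print('rear bot',p@u,p@n)
for q in[(525,207),(572,203)]:
    p=atz('side',310+(q[0]-400)/5-.4,205+q[1]/5-.4,.06)[:2];print('foll',p@u,p@n)
E
```

```text
tcp 0.26080452000000004 0.5138810400000001
front end 0.3032971922398912 0.5099584571445999
rear top 0.22210868354715024 0.5326764965373467
rear top 0.22058260526580592 0.5030162525953602
rear bot 0.22605010443076504 0.5277616088025046
rear bot 0.21933791296999317 0.506003145532547
foll 0.17351141487575172 0.5308231535666607
foll 0.17015416648880155 0.5087085216813982
```

Request:
{"name": "drive_tool", "arguments": {
  "deltas": [0, 0.001, 0, -0.0105, 0, 0, 0.001, 0, -0.0105, 0, 0, -0.004, 0.02, -0.0105, 0, 0, -0.009, 0.04, -0.0105, 0, 0, -0.0135, 0.06, -0.0105, 0, 0, -0.0135, 0.06, -0.0105, 0]
}}

```text
time_s: 8.78
eef_pos: [0.5477, -0.0682, 0.0591]
orientation: [[-0.237, 0.971, -0.001], [0.971, 0.237, 0.0], [0.0, -0.0, -1.0]]
wrist_force: [0.1, -3.3, -1.5]
opening: 0.0224
grip_force: 60.2
```

Request:
{"name": "drive_tool", "arguments": {
  "deltas": [0, -0.005, 0.018, 0, 0, 0, -0.01, 0.0375, 0, 0, 0, -0.01, 0.0375, 0, 0, 0, -0.01, 0.0375, 0, 0]
}}

```text
time_s: 9.28
eef_pos: [0.5391, -0.0342, 0.0591]
orientation: [[-0.233, 0.973, 0.001], [0.973, 0.233, -0.001], [-0.001, 0.001, -1.0]]
wrist_force: [1.6, -3.4, -0.7]
opening: 0.0226
grip_force: 60.3
```

Request:
{"name": "drive_tool", "arguments": {
  "deltas": [0, -0.002, 0.0045, 0, 0, 0, -0.002, 0.0045, 0, 0, 0, -0.002, 0.0045, -0.004, 0, 0, -0.002, 0.0045, -0.007, 0, 0, -0.002, 0.0045, -0.007, 0]
}}

```text
time_s: 9.9
eef_pos: [0.5358, -0.0286, 0.0514]
orientation: [[-0.234, 0.972, -0.001], [0.972, 0.234, -0.0], [0.0, -0.001, -1.0]]
wrist_force: [0.5, -4.1, -0.9]
opening: 0.0222
grip_force: 60.3
```

Request:
{"name": "drive_tool", "arguments": {
  "deltas": [0, 0.001, 0, -0.002, 0, 0, 0.001, 0, -0.004, 0, 0, 0.001, 0, -0.006, 0, 0, 0.001, 0, -0.006, 0]
}}

```text
time_s: 10.4
eef_pos: [0.5375, -0.0283, 0.0458]
orientation: [[-0.234, 0.972, 0.0], [0.972, 0.234, 0.0], [0.0, 0.0, -1.0]]
wrist_force: [0.9, -3.1, -0.7]
opening: 0.0222
grip_force: 60.5
```

Request:
{"name": "drive_tool", "arguments": {
  "deltas": [0, 0, 0, -0.0015, 0, 0, 0, 0, -0.0025, 0, 0, 0, 0, -0.0025, 0]
}}

```text
time_s: 10.78
eef_pos: [0.5376, -0.0283, 0.044]
orientation: [[-0.234, 0.972, 0.0], [0.972, 0.234, -0.0], [-0.0, 0.0, -1.0]]
wrist_force: [-0.9, -3.1, 6.5]
opening: 0.0225
grip_force: 61.7
```

Request:
{"name": "drive_tool", "arguments": {
  "deltas": [0, 0.001, -0.004, 0.001, 0, 0, 0.0015, -0.006, 0.001, 0, 0, 0.0015, -0.006, 0.001, 0, 40, 0.0015, -0.006, 0.001, 0, 40, 0.0015, -0.006, 0.002, 0, 40, 0.0015, -0.006, 0.003, 0, 40, 0.0015, -0.006, 0.06, 0, 40, 0.0015, -0.006, 0.08, 0]
}}

```text
time_s: 11.78
eef_pos: [0.5404, -0.0337, 0.1261]
orientation: [[-0.234, 0.972, 0.004], [0.972, 0.234, 0.0], [-0.001, 0.004, -1.0]]
wrist_force: [0.8, -0.0, 0.3]
opening: 0.0337
grip_force: 0.0
```

Request:
{"name": "drive_tool", "arguments": {
  "deltas": [0, 0.014, -0.06, 0, 0, 0, 0.028, -0.12, 0, 0, 0, 0.042, -0.18, 0, 0, 0, 0.055, -0.233, 0, 0, 0, 0.055, -0.233, 0, 0]
}}

```text
time_s: 12.4
eef_pos: [0.5932, -0.2736, 0.123]
orientation: [[-0.226, 0.974, 0.0], [0.974, 0.226, -0.003], [-0.003, -0.001, -1.0]]
wrist_force: [0.2, 0.9, -0.1]
opening: -0.0
grip_force: 0.0
```

```bash
python3 - <<'E'
from h import *
o=r.get_obs(); print(o['eef_pos'],o['time_s'])
s=r.grab_frame('side');t=r.grab_frame('top')
cv2.imwrite('pics/d4.png',np.vstack([cv2.resize(t[190:220,210:290],(800,300),interpolation=2),np.hstack([cv2.resize(s[225:265,320:373],(400,300),interpolation=2),cv2.resize(s[170:220,290:357],(400,300),interpolation=2)])]))
E
```

```text
[ 0.59322431 -0.27363713  0.12298141] 12.4
```

View pics/d4.png

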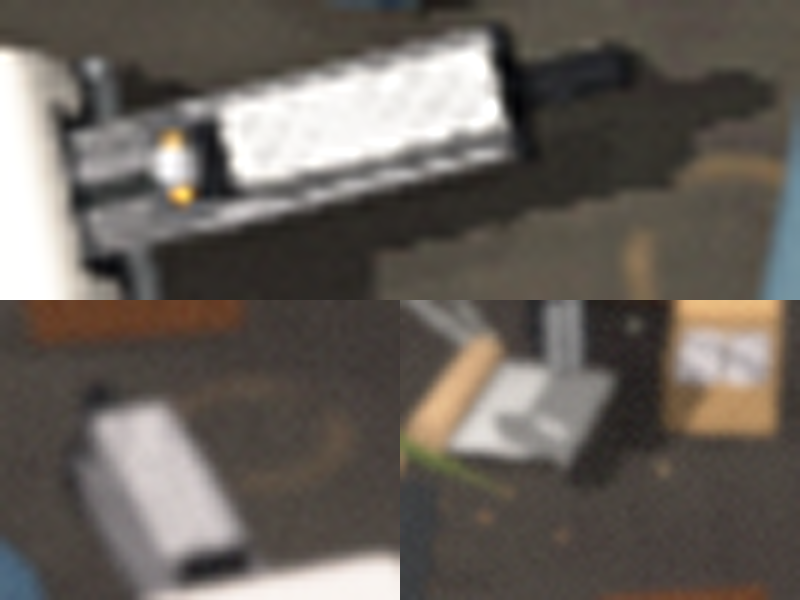

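The top view shows the strip lying in the channel against the front plate, with the follower at its rear end at (227,206). It is in line and flat. Now I'll push the rail home.

Request:
{"name": "drive_tool", "arguments": {
  "deltas": [0, -0.013, 0.06, 0, 0, 0, -0.025, 0.118, 0, 0, 0, -0.025, 0.118, 0, 0, 0, -0.025, 0.118, -0.05, 0, 0, -0.025, 0.118, -0.095, 0, 0, -0.025, 0.118, -0.095, 0]
}}

```text
time_s: 13.25
eef_pos: [0.5659, -0.1477, 0.0258]
orientation: [[-0.236, 0.972, -0.007], [0.972, 0.236, 0.002], [0.003, -0.006, -1.0]]
wrist_force: [-0.3, 0.1, 1.3]
opening: 0.0001
grip_force: 0.0
```

Request:
{"name": "drive_tool", "arguments": {
  "deltas": [0, -0.0035, 0.0145, 0, 0, 0, -0.007, 0.029, 0, 0, 0, -0.0105, 0.0435, 0, 0, 0, -0.014, 0.058, 0, 0, 0, -0.018, 0.073, 0, 0, 0, -0.0215, 0.0875, 0, 0, 0, -0.025, 0.102, 0, 0, 0, -0.028, 0.1165, 0, 0],
  "force": 60
}}

```text
time_s: 14.25
eef_pos: [0.5428, -0.0351, 0.0305]
orientation: [[-0.232, 0.973, 0.004], [0.973, 0.232, -0.004], [-0.005, 0.003, -1.0]]
wrist_force: [2.0, -9.5, 3.1]
opening: -0.0001
grip_force: 4.7
```

Request:
{"name": "drive_tool", "arguments": {
  "deltas": [0, -0.005, 0.01, -0.002, 0, 0, -0.009, 0.02, -0.002, 0, 0, -0.011, 0.029, -0.002, 0, 0, -0.012, 0.033, -0.002, 0, 0, -0.012, 0.033, -0.002, 0]
}}

```text
time_s: 14.88
eef_pos: [0.5334, -0.0019, 0.0291]
orientation: [[-0.233, 0.973, 0.009], [0.973, 0.233, -0.003], [-0.005, 0.008, -1.0]]
wrist_force: [7.7, -7.9, 1.4]
opening: -0.0003
grip_force: 5.0
```

Request:
{"name": "drive_tool", "arguments": {
  "deltas": [0, -0.002, 0.006, 0, 0, 0, -0.003, 0.012, 0, 0, 0, -0.003, 0.012, 0, 0]
}}

```text
time_s: 15.25
eef_pos: [0.5332, -0.0016, 0.0294]
orientation: [[-0.224, 0.975, 0.012], [0.974, 0.224, -0.015], [-0.018, 0.008, -1.0]]
wrist_force: [15.8, -34.7, -0.4]
opening: 0.0002
grip_force: 18.3
```

The rail is at its hard stop. I'll back away.

Request:
{"name": "drive_tool", "arguments": {
  "deltas": [0, 0.004, -0.015, 0, 0, 0, 0.009, -0.035, 0, 0, 0, 0.018, -0.075, 0.02, 0, 0, 0.02, -0.13, 0.08, 0, 0, 0.02, -0.19, 0.12, 0, 0, 0.02, -0.25, 0.12, 0, 0, 0.02, -0.27, 0.12, 0, 0, 0.02, -0.27, 0.12, 0]
}}

```text
time_s: 16.25
eef_pos: [0.5456, -0.2613, 0.1478]
orientation: [[-0.229, 0.973, 0.002], [0.973, 0.229, -0.002], [-0.003, 0.001, -1.0]]
wrist_force: [0.5, 1.0, -0.0]
opening: -0.0001
grip_force: 0.0
```

```bash
python3 - <<'E'
from h import *
o=r.get_obs(); print(o['eef_pos'],o['time_s'],o['wrist_force'])
s=r.grab_frame('side');t=r.grab_frame('top')
cv2.imwrite('pics/d5.png',np.vstack([cv2.resize(t[190:220,190:270],(800,300),interpolation=2),cv2.resize(s[170:290,250:464],(535,300),interpolation=2).repeat(1,1) if 0 else cv2.resize(s[200:280,280:493],(800,300),interpolation=2)]))
E
```

```text
[ 0.54562342 -0.26127944  0.14778894] 16.25 [ 0.47871139  0.97745777 -0.02808286]
```

View pics/d5.png

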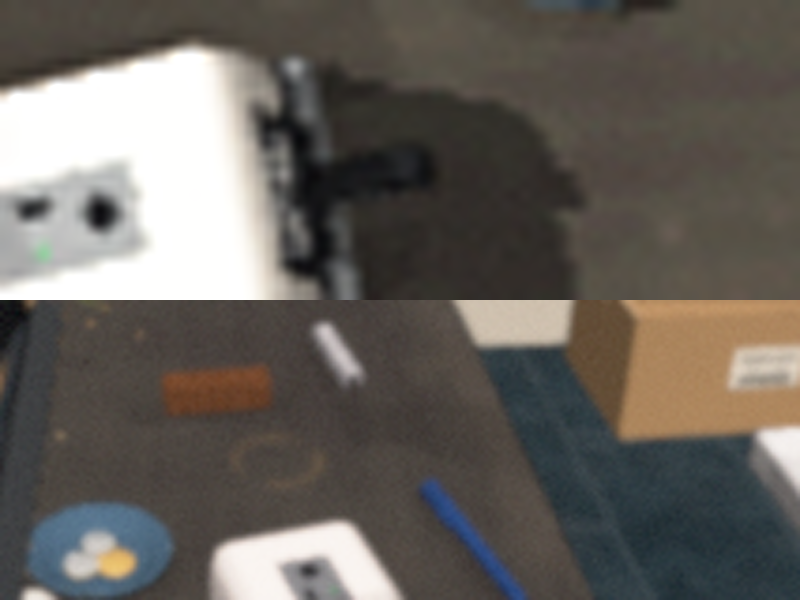

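The top view shows the rail in with the tab tip at (232.5,206). The narrow strip and brown look-alike are untouched. I'll check the travel and hand in.

```bash
python3 - <<'E'
from h import *
a=atz('top',190+43.2-.45,190+16.5-.45,.044);b=atz('top',210+63.5-.45,190+6.5-.45,.044)
d=np.linalg.norm(a-b);print(d)
if d>.119: print(r.sign_off())
E
```

```text
0.1232785757352443
the job is handed in; nothing more can be done
None
```

I reloaded the stapler and handed the job in at about 16 s of the 61 s allowed; the hand-in returned no verdict. The rail went out to its stop, the wide strip went in flat against the front plate with the follower behind it, and the rail was pushed to its hard stop. By camera it travelled 0.123 m of 0.125 m. The strip and follower can't be seen with the rail shut, and the narrow strip looked unmoved.

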